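Punch-mark the specimen tag in the red clamp

TASK

Take the automatic punch out of its stand, put its pin down through the guide hole of the red clamp onto the tag and press it straight down until its spring trips with a snap, but no further: driving the pin to its stop, with more than about 25 N, would bend the tag. Then put the punch back upright in its stand, collar resting on the block, and let go, leaving the blue clamp and everything else on the table alone.

Things in the scene. Friction and masses are not known exactly. Their poses are not given: they have to be found in the camera images.
- punch_grip (a point): The automatic punch at mid-barrel, on its axis. It starts upright in the stand, pin down: brass barrel (the grip) 22 mm in diameter, 62 mm long, over a dark collar 34 mm wide, 6 mm thick; below it a steel nose 18 mm wide, 20 mm long, then the pin. Point: 36 mm above the collar's underside, 31 mm below the barrel's top, 90 mm above the tip of the untouched pin. z: its axis, up. About 0.19 kg.
- punch_tip (a point): Tip of the punch's pin (6 mm in diameter, 34 mm out of the nose), on the punch's axis. The inner spring resists with about 3 N at once and climbs, mostly from 4.5 mm on, to about 12 N at 7 mm of pin travel, then trips: it gives way to about 4.5 N by 8.5 mm; hard stop at 11.5 mm. Tripped means beyond 8.5 mm. Lifted, the pin springs out again.
- stand_mouth (a point): The plywood punch stand, a fixed block 70 x 70 mm, 62 mm tall. Point: centre of the mouth of its hole, in its top face; hole 24 mm in diameter, straight down through the block, rim bevelled 3 mm. The punch's nose and pin go into it and the collar rests on the top face (punch_grip is then 36 mm above this point). z up.
- red_clamp_hole (a point): Centre of the guide hole in the top face of the RED clamp's cover, 44 mm above the table: hole 12 mm in diameter, rim bevelled 2 mm, through the 6 mm cover. The tag lies under it, rigidly held, but packed to a different height each time: its face is anywhere from 6 to 18 mm below the cover's top and must be found by touch. z up.
- blue_clamp_hole (a point): The same tag clamp with a BLUE cover (same sizes, the point is the centre of its guide hole, 44 mm above the table). Its tag is already done; leave it alone.
- bottle: Bystander: amber bottle with a white cap, 56 mm across, 110 mm tall; origin at the centre of its underside.
- jar: Bystander: glass jar with a red lid, 64 mm across, 75 mm tall; origin at the centre of its underside.
- beaker: Bystander: clear plastic cup, 70 mm across, 80 mm tall; origin at the centre of its underside.
- forceps: Bystander: steel forceps lying flat, 120 mm long, 6 mm thick; origin at the centre of its underside.
- spare_tags: Bystander: banded stack of aluminium tags, 70 x 30 x 12 mm; origin at the centre of its underside.
- plug: Bystander: white plastic plug, 32 mm across, 22 mm tall; origin at the centre of its underside.
- marker: Bystander: black marker pen with a blue cap, lying, 110 mm long, 13 mm thick; origin at the centre of its underside.
- punch: The automatic punch again: its origin is on its axis at the underside of its collar, z up its axis.
- red_clamp: The tag clamp with the RED cover, fixed to the table: dark steel base 90 x 70 mm, 20 mm tall, two steel posts, red cover plate 60 x 66 mm, 6 mm thick, an aluminium tag 84 x 26 mm under it. Origin under its centre, at table height, 44 mm below red_clamp_hole; x along the tag.
- blue_clamp: The blue clamp again: origin under its centre, at table height.
Mind the look-alikes: they are no part of the job. What is shaped like the red_clamp but yellow is not meant.

How it is judged (in metres and radians):
On the way, in this order (a step that is already met when the one before it is completed fails the run):
1. the punch is lifted clear out of its stand (z of punch_tip in the frame of stand_mouth above 0.003 m), for 0.05 s.
2. the punch, upright within 0.14 rad, has its pin in the red clamp's guide hole on the tag and is pressed until tripped (pin pushed in more than 8.5 mm) (z of punch_tip in the frame of red_clamp_hole below -0.004 m and horizontal distance between punch_tip and red_clamp_hole below 0.006 m and z of punch_tip in the frame of punch_grip above -0.0815 m and angle between punch_grip's own z axis and vertical below 0.14 rad), for 0.03 s.
At the end, for the whole second after the job is handed in: The punch stands still and released in its stand: its axis within 8 mm of the hole's centre, collar down on the block within 4 mm, upright within 0.08 rad (horizontal distance between punch_grip and stand_mouth below 0.008 m and z of punch_grip in the frame of stand_mouth between 0.032 and 0.04 m and angle between punch_grip's own z axis and vertical below 0.08 rad and contact force between the fingers and punch below 0.1 N and linear speed of punch below 0.02 m/s); the robot touches nothing.
It fails at once if the punch bears on the red clamp or its tag with more than 25 N (contact force between punch and red_clamp above 25 N).
It fails at once if the punch touches the blue clamp (contact force between punch and blue_clamp above 1 N).
It fails at once if the robot pushes on the blue clamp (contact force between any of the fingers, the arm and blue_clamp above 2 N).
It fails at once if a bystander is moved more than 20 mm (distance of any of bottle, jar, beaker, forceps, spare_tags, plug, marker from where it was at the start of the episode above 0.02 m).
It also fails if it takes over 54 s, if anything falls off the work surface, if the arm or the gripper's body presses on something with over 40 N, if the wrist force passes 120 N, or if a joint passes its speed limit or range.

ROBOT

A 6-joint arm with a two-finger parallel gripper is mounted at the origin on the work surface. World frame = base frame: x ahead of the robot, y to its left, z up, the work surface at z = 0. Lengths are in mm, angles in rad, forces in N, time in s.
With the tool pointing down it reaches from about 350 to 850 mm from the base axis. Payload 8.1 kg.
Tool frame: the origin (TCP) lies midway between the tips of the shut fingers; the grasp point (between the pads) lies 19 mm behind it; z points along the fingers, x is the direction in which the jaws open and shut, and the axes are right-handed (so a half turn about z gives the same grasp; the last joint's range is limited). The gripper opens to 85 mm and grips with 20 to 120 N. Pads are 22 mm wide; open, the fingers measure 114 mm over their backs; the gripper's body (76 mm by 85 mm) begins 54 mm behind the grasp point. The pads swing forward as they close: fully open they stand 13 mm farther back than shut.
Start: joints at [-1.361, 0.13, 1.488, -0, 1.523, -0.085], TCP at [174.349, -574.115, 231.292] pointing down, gripper open.
Joint ranges: [-2.96, 2.96], [-0.89, 2.26], [0.02, 2.5], [-1.34, 4.48], [0, 2.73], [-2.66, 2.66]. Speed limits (rad/s): [2.39, 2.39, 2.79, 3.14, 3.14, 3.14].

INTERFACE

Orientations are given as a rotation vector (axis times angle).
In Python, from bench import robot gives the robot as it stands.
- The arm moves only by the tool drive_tool, never from a script. Its argument "motion" is text: rows parted by semicolons, each of 5 numbers parted by spaces: the closure in counts, from 0 (fully open) to 255 (shut), then the shift along the tool's x, y, z in cm, then the turn about the tool's z in degrees. A call has 1 to 5 rows; each row is the pose to reach, as a shift and turn from the pose commanded when the call began, along the tool's axes at that moment; what a row does not reach only later rows make up. A row lasts 1/10 s, in which the tool goes at most 50 mm and 8.59 degrees, less where a joint would pass 70% of its speed; a pose out of reach is approached as far as the arm can. A call with a gripper value outside its range is refused whole. The fingers move at their own pace and stop on an object; "grip_force" is the grip in N (left out, the last holds). Time passes only in rows, so rows that repeat a pose let the fingers close. It gives the time, the measured TCP pose, the force and the opening at its end, in the units of the state.
- robot.state(): the state, without advancing time (a new reading comes with each control period).
- robot.capture(name): name is "scene" or "side" or "wrist"; returns the picture (420x560x3 uint8, red, green, blue); there is no depth.
- robot.calibration(name): a dict with "camera_matrix" (3x3 intrinsics, pixels), "xyz" and "orientation" of the camera in the world; the wrist camera has in their place "T_tool_cam" (4x4, takes a point from camera to tool coordinates, whose origin is the TCP and whose axes are the tool frame's). Camera axes: x right, y down, z forward; pixel columns grow to the right and rows downward; lengths in mm; the calibration is good to about 2 mm. The wrist camera is an equidistant fisheye: a pixel r from the principal point sees the ray r / f radians off the axis. A picture is of the moment at which its call begins: read the wrist's pose just before it. calibration takes no time and is no camera call.
- robot.finish_job(): hands the job in, once; it reports no verdict.
The state is a dict: "t": time; "qpos": joint angles; "dq": joint speeds; "joint_efforts": joint torques, N m; "tool_pos": TCP position; "eef_rot": TCP orientation; "ft_force": force on the tool from outside, world axes, zero at the start; "wrist_torque": the same for the moment, N m; "grip_width": finger opening in mm.
Only numpy, scipy, OpenCV 4.12 (cv2) and the standard library are available. Lean on these libraries where they do the work, as an engineer would, in place of code of your own. Each camera call takes 0.05 s, during which the arm holds its last target. There are 200 camera calls.

## Working session

There is one attempt and no reset: what is moved stays moved. The work goes in short steps, Python scripts to look and compute and a tool call to move; the robot and the scene stay as the last step left them, time stands still between calls to the robot, and variables do not carry over. Pictures are saved under pics/ and viewed, about 8 in all and at most 12, crops included, and the job is handed in when it is done.

Besides the shell and the picture viewer there is one more tool, called after "Request:" as name(argument=value, ...) on one line, values as JSON. drive_tool: Moves the arm, as the interface text tells. Its arguments: {"type":"object","properties":{"motion":{"type":"string"},"grip_force":{"type":"number"}},"required":["motion"]}

```bash
ls; mkdir -p pics
python3 - <<'E'
from bench import robot
import cv2
print(robot.state())
for n in("scene","side","wrist"):
    cv2.imwrite(f"pics/{n}0.png",cv2.cvtColor(robot.capture(n),cv2.COLOR_RGB2BGR)); print(n,robot.calibration(n))
a=cv2.imread("pics/scene0.png");b=cv2.imread("pics/side0.png")
E
```

```text
pics
{'t': 0.0, 'qpos': array([-1.36136617e+00,  1.31177468e-01,  1.48928781e+00, -1.42256995e-05,
        1.52299512e+00, -8.54298390e-02]), 'dq': array([-1.29810242e-04,  5.46527541e-06,  5.10822897e-04, -1.19258891e-03,
       -1.82060002e-03,  7.79610462e-04]), 'joint_efforts': array([ 4.07749440e-05, -5.69389021e+01, -5.00556958e+01, -3.74018555e-04,
        1.43046014e-02, -9.43278991e-06]), 'tool_pos': array([ 174.24737092, -573.56281842,  230.23000681]), 'eef_rot': array([-2.52268038e+00,  1.87028969e+00,  2.21300893e-03]), 'ft_force': array([-1.16024693, -0.34086695, -0.58587797]), 'wrist_torque': array([ 0.00568639, -0.02153056,  0.03167871]), 'grip_width': 85.35740070060179}
scene {'camera_matrix': array([[467.9267207 ,   0.        , 279.31755283],
       [  0.        , 467.9267207 , 208.45507448],
       [  0.        ,   0.        ,   1.        ]]), 'xyz': array([1147.86839299,  724.95076181,  820.57283926]), 'orientation': array([-0.88158464, -2.44237634,  1.16828097])}
side {'camera_matrix': array([[439.62701845,   0.        , 277.86386853],
       [  0.        , 439.62701845, 207.54520132],
       [  0.        ,   0.        ,   1.        ]]), 'xyz': array([ 76.1010914 , 554.77069551, 765.56630585]), 'orientation': array([-0.95147723,  2.46960742, -1.05081104])}
wrist {'camera_matrix': array([[325.1922621 ,   0.        , 282.56684371],
       [  0.        , 325.1922621 , 210.06405155],
       [  0.        ,   0.        ,   1.        ]]), 'T_tool_cam': array([[ 9.99999690e-01, -7.84909288e-04, -6.68855523e-05,
         4.75676647e-02],
       [ 7.69199949e-04,  9.54601385e-01,  2.97885219e-01,
        -7.55960452e+01],
       [-1.69963834e-04, -2.97885178e-01,  9.54601693e-01,
        -1.41128787e+02],
       [ 0.00000000e+00,  0.00000000e+00,  0.00000000e+00,
         1.00000000e+00]])}
```

View pics/scene0.png

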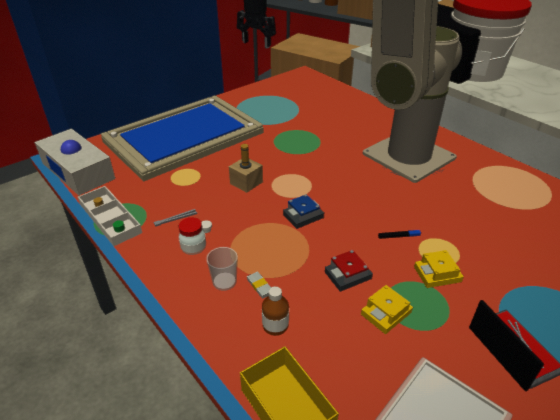

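View pics/side0.png

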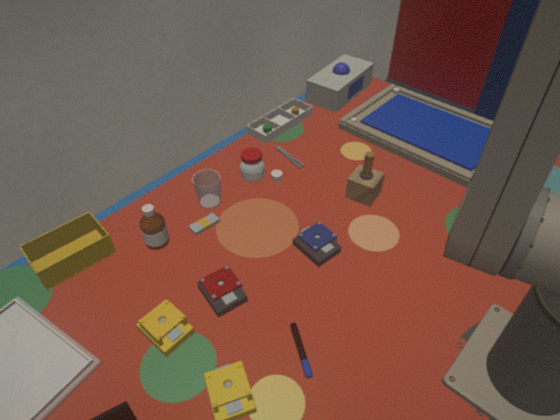

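The scene view shows the punch and stand at about (245,165) and the red clamp at (349,265), with the blue clamp at (303,210). The side view shows the punch at (367,170), the red clamp at (222,283) and the blue clamp at (317,240). Next I'll get coarse positions from both views.

```bash
cat > h.py <<'E'
import numpy as np, cv2
from bench import robot
from scipy.spatial.transform import Rotation as R
def ray(n,u,v,st=None):
    c=robot.calibration(n);K=c["camera_matrix"]
    p=np.array([(u-K[0,2])/K[0,0],(v-K[1,2])/K[1,1]])
    if n!="wrist":
        return np.array(c["xyz"]),R.from_rotvec(c["orientation"]).apply(np.r_[p,1])
    th=np.linalg.norm(p); d=np.r_[p/max(th,1e-9)*np.sin(th),np.cos(th)]
    T=c["T_tool_cam"];Rt=R.from_rotvec(st["eef_rot"])
    return Rt.apply(T[:3,3])+st["tool_pos"],Rt.apply(T[:3,:3]@d)
def onz(o,d,z): return o+d*(z-o[2])/d[2]
def proj(n,P,st=None):
    c=robot.calibration(n);K=c["camera_matrix"]
    if n!="wrist":
        q=R.from_rotvec(c["orientation"]).inv().apply(P-c["xyz"]);return K[:2,:2]@(q[:2]/q[2])+K[:2,2]
    T=c["T_tool_cam"];q=R.from_rotvec(st["eef_rot"]).inv().apply(P-st["tool_pos"]);q=T[:3,:3].T@(q-T[:3,3])
    r=np.linalg.norm(q[:2]);return K[:2,:2]@(q[:2]/max(r,1e-9)*np.arctan2(r,q[2]))+K[:2,2]
def snap(n,f):
    s=robot.state();im=cv2.cvtColor(robot.capture(n),cv2.COLOR_RGB2BGR);cv2.imwrite(f"pics/{f}.png",im);return s,im
def totool(st,P):
    "shift in tool axes, cm, from TCP to P"
    return R.from_rotvec(st["eef_rot"]).inv().apply(np.asarray(P)-st["tool_pos"])/10
E
python3 - <<'E'
from h import *
for name,z,a,b in(("barreltop",129,(244.5,148),(368.5,155)),("mouth",62,(245,167),(367,175)),("red",44,(349,264),(221,277)),("blue",44,(303,205),(318,237)),("jarlid",75,(190,226),(252,154)),("bottlecap",110,(275,294),(148,210)),("beakertop",80,(222,255),(207,178)),("marker",7,(400,235),(301,350)),("tags",12,(260,284),(204,223))):
    print(name,onz(*ray("scene",*a),z).round(),onz(*ray("side",*b),z).round())
s=robot.state();Rt=R.from_rotvec(s["eef_rot"]).as_matrix();print(Rt.round(3))
E
```

```text
barreltop [ 502. -205.  129.] [ 491. -212.  129.]
mouth [ 501. -210.   62.] [ 491. -221.   62.]
red [539. 243.  44.] [539. 231.  44.]
blue [474.  13.  44.] [461.  12.  44.]
jarlid [767. -73.  75.] [756. -79.  75.]
bottlecap [763. 248. 110.] [747. 244. 110.]
beakertop [766.  64.  80.] [764.  67.  80.]
marker [333. 232.   7.] [326. 228.   7.]
tags [717. 137.  12.] [710. 135.  12.]
[[ 0.291 -0.957 -0.   ]
 [-0.957 -0.291  0.001]
 [-0.001 -0.    -1.   ]]
```

View pics/wrist0.png

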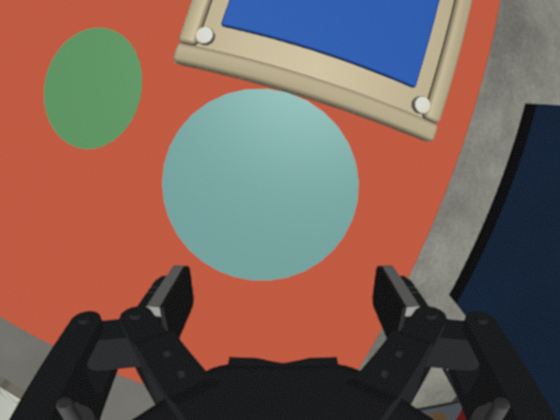

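The wrist view shows only table discs and the tray, and the fingertips are near row 270. The two views put the punch at about (496,-211) and the red clamp hole at about (539,237). I'll move above the punch.

Request:
drive_tool(motion="0 -12.7 -20.7 0 0;0 -12.7 -20.7 0 0;0 -12.7 -20.7 0 0;0 -12.7 -20.7 0 0;0 -12.7 -20.7 0 0", grip_force=60)

```text
t: 0.65
tool_pos: [336.7, -390.3, 231.1]
eef_rot: [-2.524, 1.87, 0.0]
ft_force: [0.6, -1.3, -0.3]
grip_width: 85.1
```

Request:
drive_tool(motion="0 -12.7 -20.7 0 0;0 -12.7 -20.7 0 0;0 -12.7 -20.7 0 0;0 -12.7 -20.7 0 0;0 -12.7 -20.7 0 0")

```text
t: 1.15
tool_pos: [497.9, -208.5, 231.1]
eef_rot: [-2.524, 1.87, 0.0]
ft_force: [1.0, -1.2, 0.6]
grip_width: 85.3
```

Run:
```python
from h import *
s,im=snap("wrist","w1");print(s["t"],s["tool_pos"],R.from_rotvec(s["eef_rot"]).as_matrix().round(3),s["qpos"],s["ft_force"])
```

```text
1.15 [ 497.86162591 -208.48210501  231.14813673] [[ 0.291 -0.957  0.   ]
 [-0.957 -0.291  0.   ]
 [-0.    -0.    -1.   ]] [-4.91745793e-01 -3.24808642e-02  1.65669081e+00  2.58219717e-04
  1.51745795e+00  7.83470813e-01] [ 1.02458347 -1.23815865  0.60190395]
```

View pics/w1.png

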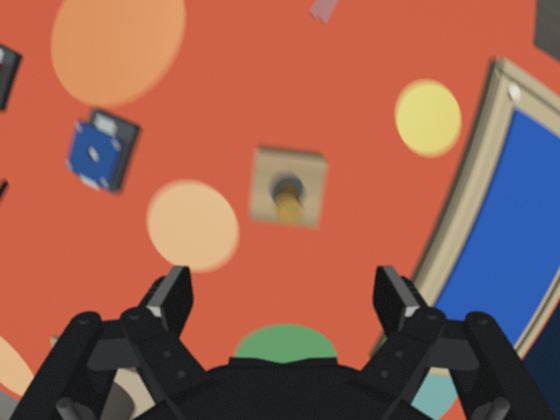

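The stand's top is centred near (288,187), and the brass barrel leans down-image to about (289,215). The blue clamp is at (96,152), well clear.

Run:
```python
from h import *
s=robot.state();s,im=snap("wrist","w2")
print("mouth",onz(*ray("wrist",288.3,187,s),62).round(1))
hsv=cv2.cvtColor(im,cv2.COLOR_BGR2HSV)[140:240,240:340]
for p in [(289,170),(289,180),(289,195),(289,205),(289,215),(289,220),(270,200)]: print(p,hsv[p[1]-140,p[0]-240])
m=((hsv[...,1]>130)&(hsv[...,0]>11)&(hsv[...,0]<30)).astype(np.uint8)
n,l,st,c=cv2.connectedComponentsWithStats(m);print(st,c+[240,140])
for z in(98,129): print([onz(*ray("wrist",289,v,s),z).round(1) for v in(205,212,218)])
for P in((496,-211,129),(496,-211,62)):print(proj("wrist",np.array(P),s))
c=cv2.resize(im[130:250,220:360],None,fx=5,fy=5,interpolation=cv2.INTER_CUBIC)
cv2.imwrite("pics/w2c.png",c)
```

```text
mouth [ 505.4 -208.    62. ]
(289, 170) [ 19  79 174]
(289, 180) [ 19  79 171]
(289, 195) [17 96 82]
(289, 205) [ 19 135  89]
(289, 215) [ 20 141 175]
(289, 220) [ 20 142 176]
(270, 200) [ 19  77 176]
[[   0    0  100  100 9296]
 [  45   55   21   14  171]
 [  44   68   25   27  533]] [[289.05174269 187.51086489]
 [294.15789474 200.71929825]
 [295.82363977 220.59287054]]
[array([ 498. , -210.4,   98. ]), array([ 491.8, -212.4,   98. ]), array([ 486.5, -214. ,   98. ])]
[array([ 506.4, -207.2,  129. ]), array([ 501. , -208.9,  129. ]), array([ 496.2, -210.4,  129. ])]
[289.59923038 218.47235572]
[288.35267861 196.77309436]
```

View pics/w2c.png

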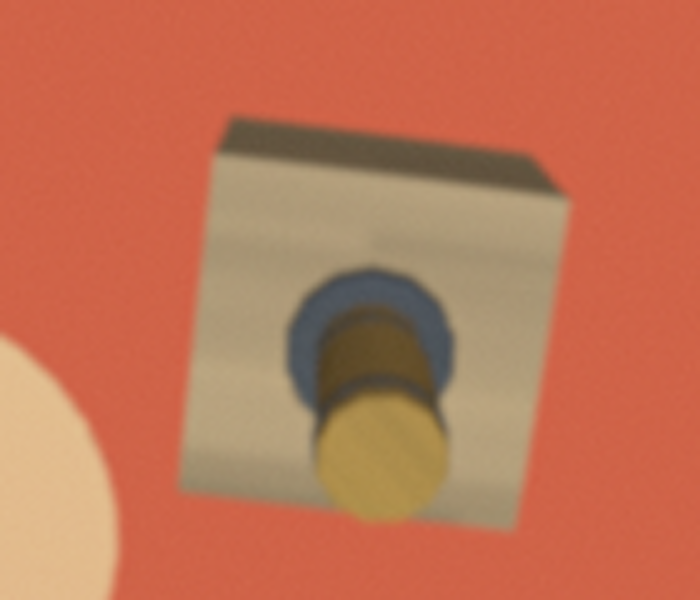

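The barrel's top disc is centred at crop (382,455), which is image (296.4,221). The collar is centred at (294.2,200).

Run:
```python
from h import *
s=robot.state();print(s["tool_pos"])
for u,v,z in((296.4,221,129),(294.2,200,68),(294,198.6,62)):
    P=onz(*ray("wrist",u,v,s),z);print(P.round(1),totool(s,P).round(2))
```

```text
[ 499.22695221 -206.39562361  230.93349182]
[ 493.6 -219.5  129. ] [ 1.1   0.93 10.19]
[ 494.  -219.6   68. ] [ 1.13  0.91 16.29]
[ 493.8 -219.7   62. ] [ 1.13  0.93 16.89]
```

Request:
drive_tool(motion="0 1.1 0.9 4 0;0 1.1 0.9 4 0;0 1.1 0.9 4 0;0 1.1 0.9 4 0;0 1.1 0.9 4 0")

```text
t: 1.75
tool_pos: [492.0, -224.5, 193.1]
eef_rot: [-2.523, 1.872, -0.004]
ft_force: [0.8, -0.2, 0.0]
grip_width: 85.5
```

Run:
```python
from h import *
s,im=snap("wrist","w3");print(s["tool_pos"],totool(s,[493.8,-219.6,79]).round(2), proj("wrist",np.array([493.8,-219.6,129]),s))
hsv=cv2.cvtColor(im,cv2.COLOR_BGR2HSV)
m=((hsv[...,1]>120)&(hsv[...,0]>15)&(hsv[...,0]<28)&(hsv[...,2]>120)).astype(np.uint8);m[:,:220]=0;m[:,360:]=0
n,l,st,c=cv2.connectedComponentsWithStats(m);i=1+np.argmax(st[1:,4]);print(st[i],c[i])
x,y,w,h=st[i][:4];P=onz(*ray("wrist",x+w/2,y+h/2,s),129);print(P,totool(s,P))
s=robot.state();print(s["tool_pos"],s["ft_force"])
```

```text
[ 491.97954101 -224.53133436  193.11070554] [-0.44 -0.3  11.41] [276.0967102  222.18526447]
[257 203  31  30 744] [272.21908602 217.77956989]
[ 495.94258132 -216.46680362  129.        ] [-0.66852505 -0.60120287  6.41099668]
[ 491.9523913  -224.44871242  192.96230816] [ 0.0923986  -0.39435792  0.20808518]
```

Request:
drive_tool(motion="0 -0.6 -0.6 3 0;0 -0.6 -0.6 3 0;0 -0.6 -0.6 3 0;0 -0.6 -0.6 3 0;0 -0.6 -0.6 3 0")

```text
t: 2.3
tool_pos: [495.9, -217.0, 162.8]
eef_rot: [-2.523, 1.871, -0.003]
ft_force: [0.1, -0.2, -0.2]
grip_width: 85.4
```

Run:
```python
from h import *
s,im=snap("wrist","w4")
hsv=cv2.cvtColor(im,cv2.COLOR_BGR2HSV)
m=((hsv[...,1]>120)&(hsv[...,0]>15)&(hsv[...,0]<28)&(hsv[...,2]>120)).astype(np.uint8);m[:,:220]=0;m[:,360:]=0
n,l,st,c=cv2.connectedComponentsWithStats(m);i=1+np.argmax(st[1:,4]);print(st[i],c[i])
x,y,w,h=st[i][:4];P=onz(*ray("wrist",x+w/2,y+h/2,s),129);print(s["tool_pos"],P,totool(s,P))
print(robot.state()["tool_pos"])
```

```text
[264 228  35  33 931] [281.06766917 243.7518797 ]
[ 495.89221548 -217.01154699  162.81028775] [ 495.6790108  -216.49379646  129.        ] [-0.06087823  0.01005853  3.38092938]
[ 495.8282797  -216.96621192  162.61785588]
```

Request:
drive_tool(motion="0 0 0 4 0;0 0 0 7 0;0 0 0 8.3 0;0 0 0 8.3 0;0 0 0 8.3 0")

```text
t: 2.85
tool_pos: [496.0, -216.9, 79.6]
eef_rot: [-2.523, 1.871, -0.002]
ft_force: [-0.4, -0.2, 0.5]
grip_width: 85.1
```

Request:
drive_tool(motion="255 0 0 0 0;255 0 0 0 0;255 0 0 0 0;255 0 0 0 0;255 0 0 0 0", grip_force=70)

```text
t: 3.35
tool_pos: [495.6, -216.5, 78.9]
eef_rot: [-2.524, 1.871, -0.001]
ft_force: [-0.8, 1.2, 4.1]
grip_width: 20.2
```

Request:
drive_tool(motion="255 0 0 0 0;255 0 0 0 0;255 0 0 0 0;255 0 0 0 0;255 0 0 0 0")

```text
t: 3.85
tool_pos: [495.6, -216.5, 78.9]
eef_rot: [-2.523, 1.871, -0.001]
ft_force: [-0.9, 1.8, 5.6]
grip_width: 20.4
```

Request:
drive_tool(motion="255 0 0 -2 0;255 0 0 -5 0;255 0 0 -9 0;255 0 0 -12 0;255 0 0 -12 0")

```text
t: 4.35
tool_pos: [497.7, -217.8, 203.6]
eef_rot: [-2.523, 1.87, -0.013]
ft_force: [0.6, -0.3, -1.3]
grip_width: 20.3
```

Run:
```python
from h import *
s,im=snap("wrist","w5");s=robot.state();print(s)
cur=np.array([496,-217,199.])
for t in((539,237),): print("delta cm",(R.from_rotvec(s["eef_rot"]).inv().apply([t[0]-cur[0],t[1]-cur[1],0])/10).round(2))
```

```text
{'t': 4.4, 'qpos': array([-5.06872573e-01, -1.47008493e-02,  1.69525386e+00, -1.29446715e-05,
        1.45657939e+00,  7.69157906e-01]), 'dq': array([ 0.0006996 ,  0.03684994,  0.06618898,  0.00113303, -0.01956561,
        0.00016478]), 'joint_efforts': array([ 4.30922338e-02, -5.21051037e+01, -5.29199874e+01,  3.44823420e-03,
        3.89353987e-01, -4.73550585e-05]), 'tool_pos': array([ 496.54039574, -217.1510044 ,  200.51693135]), 'eef_rot': array([-2.52311378,  1.87079361, -0.00694736]), 'ft_force': array([-0.07043367, -0.04107566, -2.63759358]), 'wrist_torque': array([-0.01928249, -0.06239201, -0.01569624]), 'grip_width': 20.561225755315437}
delta cm [-42.19 -17.3   -0.08]
```

View pics/w5.png

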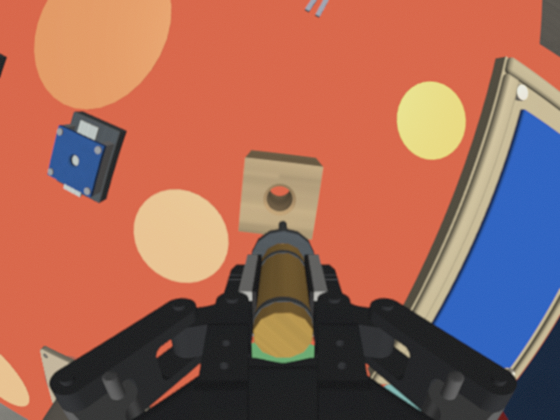

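The punch is held and out of its stand. The stand mouth is visible at (280,198) and the pin tip at (282,224). I'll check the tip and mouth projections now that the arm is still.

Run:
```python
from h import *
s,im=snap("wrist","w6");print(s["tool_pos"],s["eef_rot"])
g=cv2.cvtColor(im,cv2.COLOR_BGR2GRAY)
Rt=R.from_rotvec(s["eef_rot"])
for d in (-19,71): print("axis pt",d,proj("wrist",s["tool_pos"]+Rt.apply([0,0,d]),s))
print("mouth pred",proj("wrist",np.array([495.7,-216.6,62]),s))
hsv=cv2.cvtColor(im,cv2.COLOR_BGR2HSV)
# stand top: plywood; hole: contour inside
pl=((hsv[...,0]>13)&(hsv[...,0]<25)&(hsv[...,1]<110)&(hsv[...,2]>130)).astype(np.uint8)[140:245,225:340]
cs,h=cv2.findContours(pl,cv2.RETR_CCOMP,cv2.CHAIN_APPROX_NONE)
for c,hh in zip(cs,h[0]):
    if cv2.contourArea(c)>150: x,y,w,q=cv2.boundingRect(c);print(hh[3],cv2.contourArea(c),x+225,y+140,w,q); u,v=x+225+(w-1)/2,y+140+(q-1)/2; print(u,v,onz(*ray("wrist",u,v,s),62))
big=cv2.resize(im[130:370,200:360],None,fx=3.75,fy=2.5*1);big=cv2.resize(im[180:300,220:340],None,fx=5,fy=5);cv2.imwrite("pics/w6c.png",big)
```

```text
[ 496.54039574 -217.1510044   200.51693135] [-2.52311378  1.87079361 -0.00694736]
axis pt -19 [282.54959759 291.9418452 ]
axis pt 71 [282.53383107 223.02536686]
mouth pred [281.16463128 198.72052049]
-1 5285.5 240 156 84 83
281.5 197.0 [ 497.30579459 -216.42766787   62.        ]
1 556.5 267 184 28 27
280.5 197.0 [ 497.04872295 -215.57543337   62.        ]
```

View pics/w6c.png

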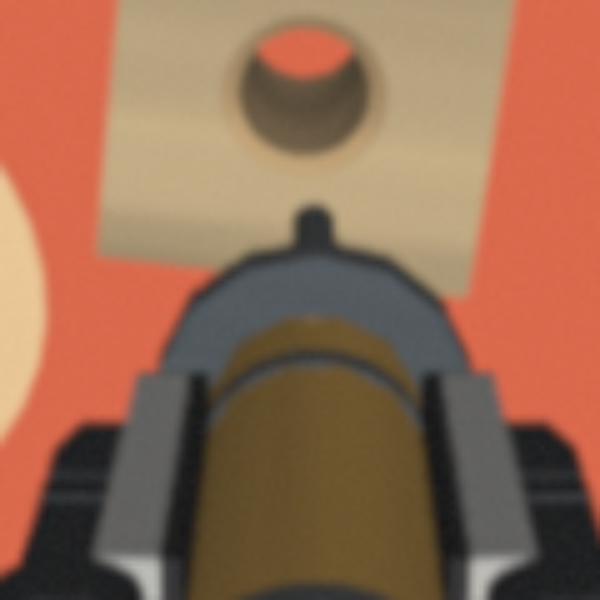

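Request:
drive_tool(motion="255 -21 -8.5 0 0;255 -21 -8.5 0 0;255 -21 -8.5 0 0;255 -21 -8.5 0 0;255 -21 -8.5 0 0")

```text
t: 4.95
tool_pos: [513.8, 12.8, 195.4]
eef_rot: [2.524, -1.868, -0.007]
ft_force: [0.8, -0.3, -2.2]
grip_width: 20.7
```

Request:
drive_tool(motion="255 -18 -7.2 0 0;255 -18 -7.2 0 0;255 -18 -7.2 0 0;255 -18 -7.2 0 0;255 -18 -7.2 0 0")

```text
t: 5.45
tool_pos: [530.1, 207.3, 195.1]
eef_rot: [2.527, -1.864, -0.007]
ft_force: [0.3, 0.3, -2.7]
grip_width: 20.4
```

The tip is at image (282.6,223), which matches the prediction, so the punch sits straight in the grip. Next, the red clamp.

Run:
```python
from h import *
robot.capture("wrist")
s,im=snap("wrist","w7");print(s["tool_pos"],s["eef_rot"],s["dq"].round(3),s["ft_force"])
hsv=cv2.cvtColor(im,cv2.COLOR_BGR2HSV)
print(proj("wrist",np.array([539,237,44.]),s))
cv2.imwrite("pics/w7c.png",cv2.resize(im[100:280,140:340],None,fx=3.3,fy=3.3,interpolation=cv2.INTER_CUBIC))
```

```text
[530.28796756 204.69793951 195.07003193] [ 2.52474878 -1.86356859 -0.00503965] [-0.057 -0.023  0.021 -0.022  0.009 -0.027] [ 0.26783761 -0.5891044  -2.98479971]
[251.70189921 174.53923396]
```

View pics/w7c.png

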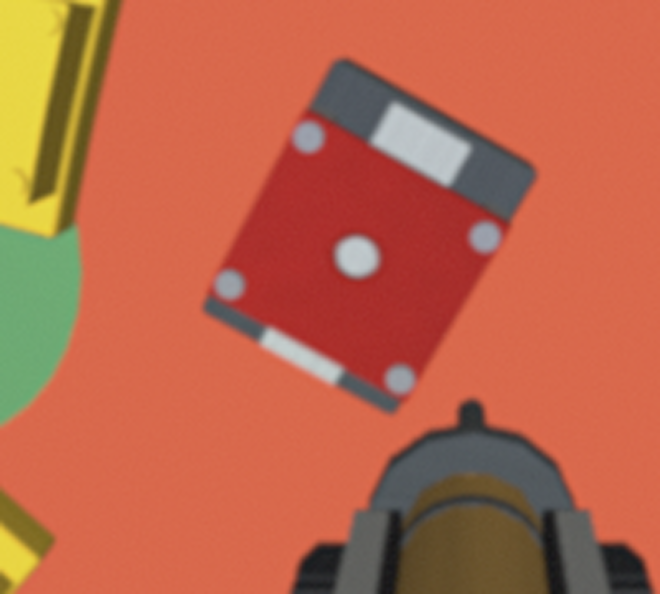

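The guide hole is at crop (358,257), image (248.5,177.9), and the pin tip is at (282.7,223).

Run:
```python
from h import *
s=robot.state();print(s["tool_pos"],s["dq"].round(3))
s["tool_pos"]=np.array([530.29,204.7,195.07])
P=onz(*ray("wrist",248.5,177.9,s),44);print(P,totool(s,P),totool(robot.state(),P))
```

```text
[530.52705835 203.01162568 195.2853447 ] [-0.042 -0.02   0.007 -0.007  0.006 -0.007]
[535.20723073 238.86583923  44.        ] [-3.12614103 -1.54368405 15.0990254 ] [-3.29451843 -1.57059798 15.1203906 ]
```

Request:
drive_tool(motion="255 -2.5 -1 1.5 0;255 -3.4 -1.4 4 0;255 -3.4 -1.4 4 0;255 -3.4 -1.4 4 0;255 -3.4 -1.4 4 0")

```text
t: 6.05
tool_pos: [536.2, 237.7, 159.1]
eef_rot: [-2.522, 1.873, -0.001]
ft_force: [0.3, 0.2, -0.8]
grip_width: 20.5
```

```bash
cat > look.py <<'E'
from h import *
import sys
robot.capture("wrist")
s,im=snap("wrist",sys.argv[1]);print(s["tool_pos"],s["dq"].round(3),s["ft_force"].round(1))
hsv=cv2.cvtColor(im,cv2.COLOR_BGR2HSV).astype(int)
red=(((hsv[...,0]<4)|(hsv[...,0]>174))&(hsv[...,1]>165)).astype(np.uint8)
cs,h=cv2.findContours(red,cv2.RETR_CCOMP,cv2.CHAIN_APPROX_NONE)
for c,hh in zip(cs,h[0]):
    a=cv2.contourArea(c)
    if a>60: 
        x,y,w,q=cv2.boundingRect(c);u,v=x+(w-1)/2,y+(q-1)/2
        P=onz(*ray("wrist",u,v,s),44);print(hh[3]>=0,a,(u,v,w,q),P.round(1),"shift cm",totool(s,P).round(2))
tip=s["tool_pos"]+R.from_rotvec(s["eef_rot"]).apply([0,0,71]);print("tip",tip.round(1),proj("wrist",tip,s))
u,v=proj("wrist",tip,s).astype(int);u=max(60,u);cv2.imwrite(f"pics/{sys.argv[1]}c.png",cv2.resize(im[v-80:v+60,u-80:u+80],None,fx=4,fy=4,interpolation=cv2.INTER_CUBIC));print("crop off",u-80,v-80)
E
python3 look.py w8
```

```text
[536.51899276 237.97492266 159.56963909] [ 0.004 -0.003 -0.007  0.001 -0.004  0.003] [-0.3 -0.5 -2.8]
False 592.0 (12.0, 236.5, 25, 46) [414.1 520.9  44. ] shift cm [-30.62   3.56  11.54]
False 4179.5 (281.5, 196.0, 98, 81) [543.7 241.   44. ] shift cm [-0.08 -0.75 11.56]
True 226.0 (279.0, 205.0, 19, 17) [535.7 240.7  44. ] shift cm [-2.900e-01  1.000e-02  1.156e+01]
tip [536.6 238.   88.6] [282.53195625 223.0223103 ]
crop off 202 143
```

View pics/w8c.png

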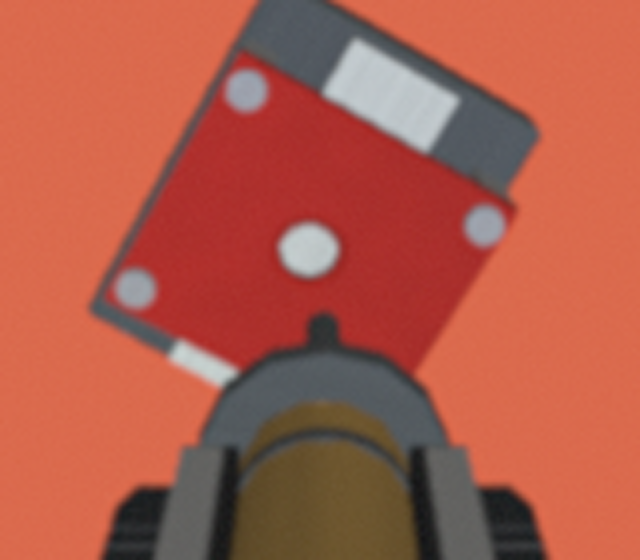

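The hole is at (279,205) and the tip at (282.5,223). That calls for -0.3 cm in tool x and none in y.

Request:
drive_tool(motion="255 -0.3 0 1.5 0;255 -0.3 0 3 0;255 -0.3 0 3.7 0;255 -0.3 0 3.7 0;255 -0.3 0 3.7 0")

```text
t: 6.65
tool_pos: [534.5, 241.7, 120.7]
eef_rot: [2.523, -1.87, -0.001]
ft_force: [0.2, -0.1, -2.2]
grip_width: 20.4
```

```bash
python3 look.py w9
```

```text
[534.95949407 241.88466552 121.43308291] [ 0.    -0.011 -0.009  0.     0.002  0.   ] [ 0.8 -0.1 -2. ]
False 77.5 (2.5, 241.5, 6, 36) [429.7 501.7  44. ] shift cm [-27.92   2.52   7.74]
False 4501.0 (287.0, 207.5, 113, 90) [544.8 241.6  44. ] shift cm [ 0.31 -0.93  7.74]
tip [535.  241.9  50.4] [282.53276759 223.02461017]
crop off 202 143
```

View pics/w9c.png

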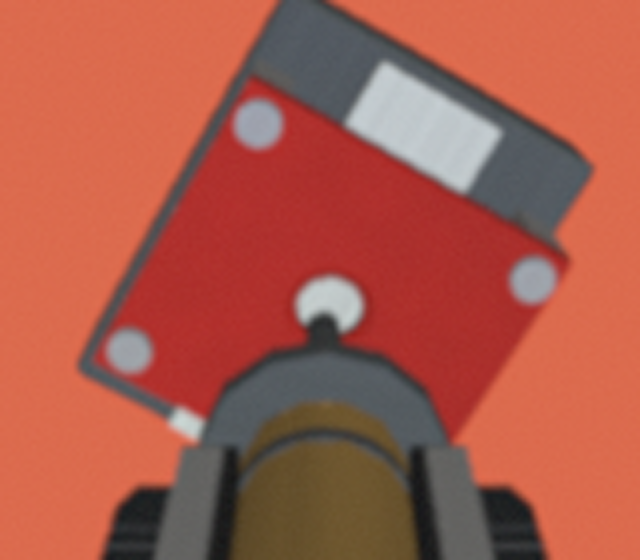

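The hole is centred at crop (330,306), image (284.5,219.5), so the tip needs +0.1 cm in tool x. I'll lower it into the guide.

Request:
drive_tool(motion="255 0.1 0 0.2 0;255 0.1 0 0.5 0;255 0.1 0 0.7 0;255 0.1 0 0.9 0;255 0.1 0 0.9 0")

```text
t: 7.25
tool_pos: [534.8, 240.7, 111.8]
eef_rot: [2.523, -1.871, -0.001]
ft_force: [-0.2, -0.1, -2.1]
grip_width: 20.4
```

Request:
drive_tool(motion="255 0 0 0.15 0;255 0 0 0.15 0")

```text
t: 7.45
tool_pos: [535.0, 240.8, 110.6]
eef_rot: [2.523, -1.871, -0.0]
ft_force: [0.7, 0.5, -2.5]
grip_width: 20.2
```

Request:
drive_tool(motion="255 0 0 0.15 0;255 0 0 0.15 0")

```text
t: 7.65
tool_pos: [535.0, 240.8, 109.1]
eef_rot: [2.524, -1.871, -0.0]
ft_force: [0.1, 0.1, -2.3]
grip_width: 20.5
```

The tip is at about 38 mm with no contact, so it is inside the guide hole. I'll go on feeling for the tag.

Request:
drive_tool(motion="255 0 0 0.15 0;255 0 0 0.15 0")

```text
t: 7.85
tool_pos: [535.0, 240.8, 107.6]
eef_rot: [2.523, -1.871, -0.0]
ft_force: [0.6, -0.5, -2.8]
grip_width: 20.2
```

Request:
drive_tool(motion="255 0 0 0.15 0;255 0 0 0.15 0")

```text
t: 8.05
tool_pos: [535.0, 240.8, 106.0]
eef_rot: [2.523, -1.871, -0.0]
ft_force: [-0.6, -0.0, -1.6]
grip_width: 20.4
```

Request:
drive_tool(motion="255 0 0 0.15 0;255 0 0 0.15 0")

```text
t: 8.25
tool_pos: [535.0, 240.8, 104.6]
eef_rot: [2.523, -1.871, -0.0]
ft_force: [-0.3, 0.5, -2.0]
grip_width: 20.3
```

Request:
drive_tool(motion="255 0 0 0.15 0;255 0 0 0.15 0")

```text
t: 8.45
tool_pos: [535.0, 240.8, 103.0]
eef_rot: [2.523, -1.871, -0.0]
ft_force: [0.8, 0.2, -2.3]
grip_width: 20.4
```

Request:
drive_tool(motion="255 0 0 0.15 0;255 0 0 0.15 0")

```text
t: 8.65
tool_pos: [535.0, 240.8, 101.6]
eef_rot: [2.523, -1.871, -0.0]
ft_force: [-0.3, -0.4, -1.6]
grip_width: 20.4
```

Request:
drive_tool(motion="255 0 0 0.15 0;255 0 0 0.15 0")

```text
t: 8.85
tool_pos: [535.0, 240.8, 100.0]
eef_rot: [2.523, -1.871, -0.0]
ft_force: [0.7, -0.3, -1.8]
grip_width: 20.0
```

Request:
drive_tool(motion="255 0 0 0.15 0;255 0 0 0.15 0")

```text
t: 9.05
tool_pos: [535.0, 240.8, 98.5]
eef_rot: [2.523, -1.871, -0.0]
ft_force: [0.8, -0.4, -2.2]
grip_width: 20.5
```

Request:
drive_tool(motion="255 0 0 0.15 0;255 0 0 0.15 0")

```text
t: 9.25
tool_pos: [535.3, 240.9, 97.4]
eef_rot: [-2.523, 1.871, -0.0]
ft_force: [-0.1, 1.2, -2.0]
grip_width: 20.2
```

Request:
drive_tool(motion="255 0 0 0.15 0;255 0 0 0.15 0")

```text
t: 9.45
tool_pos: [535.3, 240.9, 96.0]
eef_rot: [-2.523, 1.871, -0.0]
ft_force: [-0.6, -0.5, 1.5]
grip_width: 20.5
```

Contact came at a TCP height of about 97 mm (tip about 26 mm), and the force rose by 3.5 N. I'll press on in steps and watch for the rise and the snap.

Request:
drive_tool(motion="255 0 0 0.15 0;255 0 0 0.15 0")

```text
t: 9.65
tool_pos: [535.3, 240.9, 94.4]
eef_rot: [-2.523, 1.871, -0.0]
ft_force: [-1.2, -0.4, 1.8]
grip_width: 20.4
```

Request:
drive_tool(motion="255 0 0 0.15 0;255 0 0 0.15 0")

```text
t: 9.85
tool_pos: [535.2, 240.9, 92.8]
eef_rot: [-2.523, 1.871, -0.0]
ft_force: [-0.7, -0.7, 1.8]
grip_width: 20.6
```

Request:
drive_tool(motion="255 0 0 0.1 0;255 0 0 0.1 0")

```text
t: 10.05
tool_pos: [535.3, 240.9, 92.0]
eef_rot: [-2.523, 1.871, -0.0]
ft_force: [0.4, 0.8, 3.4]
grip_width: 20.6
```

Request:
drive_tool(motion="255 0 0 0.1 0;255 0 0 0.1 0")

```text
t: 10.25
tool_pos: [535.5, 240.9, 91.3]
eef_rot: [-2.523, 1.871, -0.001]
ft_force: [-1.2, -0.2, 5.7]
grip_width: 20.7
```

Request:
drive_tool(motion="255 0 0 0.1 0;255 0 0 0.1 0")

```text
t: 10.45
tool_pos: [535.6, 241.0, 90.7]
eef_rot: [-2.523, 1.871, -0.001]
ft_force: [-0.8, -0.7, 8.3]
grip_width: 20.7
```

Request:
drive_tool(motion="255 0 0 0.1 0;255 0 0 0.1 0")

```text
t: 10.65
tool_pos: [535.7, 241.0, 89.9]
eef_rot: [-2.523, 1.871, -0.001]
ft_force: [-2.0, -0.5, 10.7]
grip_width: 20.6
```

Request:
drive_tool(motion="255 0 0 0.08 0;255 0 0 0.08 0")

```text
t: 10.85
tool_pos: [535.7, 241.0, 89.2]
eef_rot: [-2.523, 1.87, -0.001]
ft_force: [-1.7, -1.5, 7.8]
grip_width: 20.5
```

Request:
drive_tool(motion="255 0 0 0.08 0;255 0 0 0.08 0")

```text
t: 11.05
tool_pos: [535.3, 240.8, 87.6]
eef_rot: [-2.523, 1.871, -0.001]
ft_force: [0.2, -0.6, 2.9]
grip_width: 20.6
```

Request:
drive_tool(motion="255 0 0 0.08 0;255 0 0 0.08 0")

```text
t: 11.25
tool_pos: [535.3, 240.8, 86.4]
eef_rot: [-2.524, 1.871, -0.0]
ft_force: [-0.6, -0.0, 3.2]
grip_width: 20.2
```

The force peaked at about 12.5 N and has dropped to about 5 N. Pin travel is about 10 mm, so the punch has tripped and isn't at the stop. I'll lift and go back; the summed return shift is +42.6, +17.1 cm.

Request:
drive_tool(motion="255 0 0 -1 0;255 0 0 -3 0;255 0 0 -7 0;255 0 0 -11.2 0;255 0 0 -11.2 0")

```text
t: 11.75
tool_pos: [538.3, 242.1, 206.0]
eef_rot: [-2.517, 1.866, -0.009]
ft_force: [0.7, 0.0, -0.2]
grip_width: 20.2
```

Request:
drive_tool(motion="255 21 8.5 0 0;255 21 8.5 0 0;255 21 8.5 0 0;255 21 8.5 0 0;255 21 8.5 0 0")

```text
t: 12.25
tool_pos: [513.5, 12.0, 197.5]
eef_rot: [2.52, -1.872, -0.002]
ft_force: [-0.6, 0.2, -1.8]
grip_width: 20.5
```

Request:
drive_tool(motion="255 21.6 8.6 0 0;255 21.6 8.6 0 0;255 21.6 8.6 0 0;255 21.6 8.6 0 0;255 21.6 8.6 0 0")

```text
t: 12.75
tool_pos: [493.9, -219.3, 197.5]
eef_rot: [2.521, -1.873, -0.002]
ft_force: [0.7, 0.4, -1.5]
grip_width: 20.7
```

Request:
drive_tool(motion="255 0 0 2 0;255 0 0 4 0;255 0 0 4 0;255 0 0 4 0")

```text
t: 13.15
tool_pos: [494.6, -215.9, 157.7]
eef_rot: [2.524, -1.871, -0.004]
ft_force: [0.1, -0.3, -2.0]
grip_width: 20.3
```

Run:
```python
from h import *
robot.capture("wrist");s,im=snap("wrist","w10");print(s["t"],s["tool_pos"],s["eef_rot"],s["dq"].round(3),s["ft_force"])
tip=s["tool_pos"]+R.from_rotvec(s["eef_rot"]).apply([0,0,71]);print(tip,proj("wrist",tip,s),"mouth",proj("wrist",np.array([495.7,-216.6,62]),s))
cv2.imwrite("pics/w10c.png",cv2.resize(im[150:290,200:360],None,fx=4,fy=4,interpolation=cv2.INTER_CUBIC))
```

```text
13.2 [ 495.32263152 -216.16830317  158.79431396] [-2.52397422e+00  1.87056581e+00  3.70030771e-04] [ 0.004 -0.012 -0.019 -0.002 -0.003  0.   ] [-0.35894378  0.53936753 -2.4160703 ]
[ 495.31014933 -216.15705543   87.79431595] [282.53472459 223.02437662] mouth [283.23871557 211.43541675]
```

View pics/w10c.png

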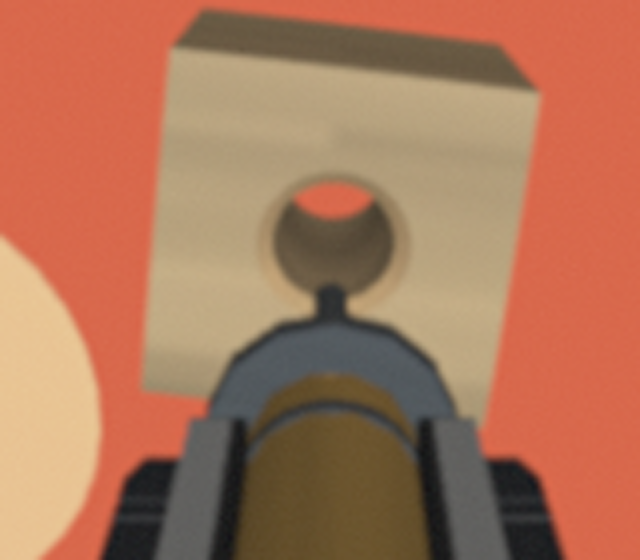

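The hole centre is at image (283.5,210.5), within about 1 mm of the prediction. I'll lower the punch.

Request:
drive_tool(motion="255 0 0 2 0;255 0 0 4 0;255 0 0 5.5 0;255 0 0 5.5 0")

```text
t: 13.65
tool_pos: [494.1, -215.5, 101.6]
eef_rot: [2.524, -1.87, -0.005]
ft_force: [-0.3, -0.2, -2.0]
grip_width: 20.6
```

Request:
drive_tool(motion="255 0 0 0.6 0;255 0 0 1.2 0;255 0 0 1.8 0;255 0 0 2.2 0;255 0 0 2.2 0")

```text
t: 14.15
tool_pos: [494.8, -216.2, 80.7]
eef_rot: [2.523, -1.871, -0.002]
ft_force: [-1.0, -0.1, -2.6]
grip_width: 20.4
```

Request:
drive_tool(motion="255 0 0 0.15 0;255 0 0 0.15 0")

```text
t: 14.35
tool_pos: [495.3, -216.5, 79.9]
eef_rot: [2.524, -1.871, 0.0]
ft_force: [0.5, 0.2, -2.3]
grip_width: 20.5
```

Request:
drive_tool(motion="255 0 0 0.1 0;255 0 0 0.1 0")

```text
t: 14.55
tool_pos: [495.4, -216.5, 79.0]
eef_rot: [-2.524, 1.871, -0.0]
ft_force: [-0.5, 0.2, -2.2]
grip_width: 20.3
```

Request:
drive_tool(motion="255 0 0 0.1 0;255 0 0 0.1 0")

```text
t: 14.75
tool_pos: [495.5, -216.6, 78.9]
eef_rot: [-2.524, 1.871, -0.001]
ft_force: [-3.3, 2.2, 5.0]
grip_width: 20.4
```

The force shows the collar is seated at the original height. I'll open the gripper.

Request:
drive_tool(motion="200 0 0 0 0;120 0 0 0 0;0 0 0 0 0;0 0 0 0 0;0 0 0 0 0")

```text
t: 15.25
tool_pos: [495.3, -216.5, 77.9]
eef_rot: [-2.524, 1.871, -0.0]
ft_force: [0.2, -0.7, 0.1]
grip_width: 77.2
```

Request:
drive_tool(motion="0 0 0 0 0;0 0 0 0 0;0 0 0 0 0;0 0 0 0 0;0 0 0 0 0")

```text
t: 15.75
tool_pos: [495.3, -216.4, 77.9]
eef_rot: [-2.524, 1.871, -0.0]
ft_force: [0.8, -0.4, -0.0]
grip_width: 85.4
```

Request:
drive_tool(motion="0 0 0 -3 0;0 0 0 -8 0;0 0 0 -12 0;0 0 0 -15 0;0 0 0 -15 0")

```text
t: 16.25
tool_pos: [497.9, -217.8, 234.1]
eef_rot: [-2.523, 1.87, -0.015]
ft_force: [0.7, 0.2, 0.0]
grip_width: 85.5
```

Request:
drive_tool(motion="0 0 0 0 0;0 0 0 0 0;0 0 0 0 0;0 0 0 0 0;0 0 0 0 0")

```text
t: 16.75
tool_pos: [494.9, -216.2, 227.0]
eef_rot: [2.523, -1.871, -0.002]
ft_force: [-0.9, -0.5, -0.6]
grip_width: 85.4
```

Run:
```python
from h import *
s,im=snap("wrist","w11");print(s["t"],s["tool_pos"],s["ft_force"],s["grip_width"])
hsv=cv2.cvtColor(im,cv2.COLOR_BGR2HSV)
m=((hsv[...,1]>120)&(hsv[...,0]>15)&(hsv[...,0]<28)&(hsv[...,2]>120)).astype(np.uint8);m[:,:220]=0;m[:,360:]=0
n,l,st,c=cv2.connectedComponentsWithStats(m);i=1+np.argmax(st[1:,4]);print(st[i],c[i])
x,y,w,h=st[i][:4];print("barrel top",onz(*ray("wrist",x+w/2,y+h/2,s),129))
cv2.imwrite("pics/w11c.png",cv2.resize(im[130:270,200:360],None,fx=4,fy=4))
```

```text
16.75 [ 494.91615289 -216.21686348  227.00050481] [-0.91143074 -0.45148922 -0.59526379] 85.35337231880499
[270 197  27  27 562] [283.23843416 210.01423488]
barrel top [ 495.60362118 -216.67594587  129.        ]
```

View pics/w11c.png

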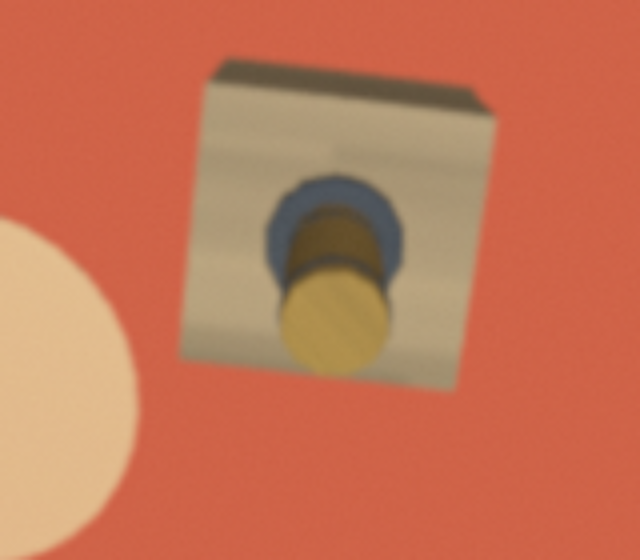

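The punch stands upright in the stand with its collar on the block. The barrel's top disc is at crop (335,321), and its position agrees with the starting one to under 1 mm. I'll hand the job in.

```bash
python3 -c "
from bench import robot
print(robot.finish_job(), robot.state()['t'])"
```

```text
the job is handed in; nothing more can be done
the job is handed in; nothing more can be done
```

The punch tripped on the red clamp's tag and is back in its stand. I handed the job in at about 17 s of the 54 s allowed; no verdict was reported.

- **Press:** I put the pin down through the red clamp's guide hole and felt the tag about 18 mm below the cover top. The force peaked at about 12.5 N and fell to about 5 N. I stopped at an estimated 10 mm of pin travel, short of the stop at 11.5 mm and well under 25 N.
- **Return:** I lowered the punch until the contact force rose at its original height, then opened the gripper and backed away. The last wrist picture shows it upright with the collar on the block, and the barrel top measured within 1 mm of where it started. The gripper was open and clear, with no force beyond sensor noise.
- **Bystanders and blue clamp:** I carried the punch high over them and felt no contact, but I did not check them with a final picture.
- **One disagreement:** an early punch position was about 3 mm off because I paired a picture with a later arm reading. I corrected it from a settled view before gripping.

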